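# Set the tube holder's slant on the stud block and hold it

## Task

Pick up the orange tube holder by its black handle and seat its foot level on the steel ridge of the grey stud block, centred and square across the ridge. Then rock it on the ridge until its red swinging pointer settles on the blue mark, and finish while still holding it there, its foot gently pressed on the ridge. Leave the tip box, the tube rack and the timer where they are.

Things in the scene. Friction and masses are not known exactly. Their poses are not given: they have to be found in the camera images.
- gauge: Loose orange tube holder with angle gauge, about 0.4 kg. Origin: centre of its flat foot's underside; z up, y along its length, white dial looks to +x. Foot 50 (x) x 150 (y) x 14 mm; upright plate 12 (x) x 96 (y) mm from z = 14 to 112, dial on its +x face; capped tubes at y = -62 and +62, up to z = 60; black handle on top.
- gauge_handle (a point): Point on the black handle's centre line, 134 mm above the foot's underside. The handle is a block 22 (x) x 34 (y) mm, from z = 110 to 154 mm; it can be gripped across either pair of sides (across y it resists the rocking best). Same axes as the gauge.
- pointer (a joint): Angle of the red pointer, rad: a free pendulum on a pivot at z = 100 mm of the gauge, about 2.5 Hz, settling in about 2 s. 0 when the foot is level; at rest it equals the gauge's tilt about its own +x axis (positive: +y end raised). Facing the dial, the gauge's +y is on the right; a positive value puts the tip to the left (-y).
- mark (a joint): Angle of the blue mark on the dial, rad, in the same sense as the pointer: the pointer is on the mark when both read the same. Set at the start between 0.17 and 0.40 (so the gauge's +y end must be raised); it stays as set.
- pointer_tip (a point): Tip of the red pointer, 62 mm from its pivot (bar 3.5 mm wide, 62 mm long). Its z axis points from the tip to the pivot.
- mark_tip (a point): Point 62 mm from the pivot at the angle of the blue mark, which is a bar 8 mm wide, lying 65 to 79 mm from the pivot. Its z axis points from the mark to the pivot. Black scale ticks every 5 degrees.
- block: Stud block, fixed. Origin: centre of its underside, z up. Grey base 80 (x) x 74 (y) x 24 mm; on it an uneven ridge of three steel bars with round tops (radius 6 mm), 60 mm long, parallel to x: at y = 0 with top at z = 50 mm, at y = +13 with top at 47, at y = -13 with top at 48. A tilting gauge rolls from the middle bar to a side bar; square across: x axes parallel.
- ridge (a point): Middle of the crest of the ridge: the top of the middle bar, 50 mm above the bench. Same axes as the block.
- tip_box: Bystander: blue pipette-tip box with yellow tips, 85 x 120 x 64 mm, origin at the centre of its underside. Leave alone.
- tube_rack: Bystander: orange open rack 60 x 105 x 60 mm with three green-capped tubes up to 96 mm high, origin at the centre of its underside. Leave alone.
- timer: Bystander: white bench timer 50 x 80 x 22 mm, origin at the centre of its underside. Leave alone.
Things that resemble listed ones, but are neither listed nor needed, are in the scene too. Leave any pink or purple look-alike of the gauge alone.

How it is judged (in metres and radians):
On the way, in this order (a step that is already met when the one before it is completed fails the run):
1. the tube holder is held in the fingers, lifted clear of the bench and the block (height (world z) of gauge above 0.025 m and contact force between gauge and the fingers above 2 N and contact force between gauge and block below 0.05 N), for 0.2 s.
2. held, its foot sits level on the ridge, centred and square across it (contact force between gauge and block above 0.5 N and contact force between gauge and the fingers above 2 N and angle between the x axis of gauge and the x axis of block, either way round below 0.2 rad and angle between gauge's own z axis and vertical below 0.08 rad and distance between gauge and ridge below 0.025 m), for 0.2 s.
At the end, for the whole second after the job is handed in: Holder at rest in the fingers; foot pressing on the ridge with 0.5 to 25 N, its centre within 30 mm of the crest's middle, square within 0.2 rad; red pointer within 0.07 rad of the blue mark and still, through the last second; tip box, tube rack and timer moved under 20 mm (contact force between gauge and block between 0.5 and 25 N and contact force between gauge and the fingers above 2 N and angle between the x axis of gauge and the x axis of block, either way round below 0.2 rad and angle between the z axis of pointer_tip and the z axis of mark_tip, either way round below 0.07 rad and velocity of joint pointer between -0.25 and 0.25 rad/s and distance between gauge and ridge below 0.03 m and height (world z) of gauge above 0.035 m and linear speed of gauge below 0.02 m/s and distance of each of tip_box, tube_rack, timer from where it was at the start of the episode below 0.02 m); the arm keeps its last pose, push and grip.
It fails at once if the holder is slammed or pressed on the block with over 60 N (contact force between gauge and block above 60 N).
It fails at once if the tip box, the tube rack or the timer is shifted by more than 20 mm (distance of any of tip_box, tube_rack, timer from where it was at the start of the episode above 0.02 m).
It also fails if it takes over 45 s, if anything falls off the work surface, if the arm or the gripper's body presses on something with over 40 N, if the wrist force passes 120 N, or if a joint passes its speed limit or range.

## Robot

A 6-joint arm with a two-finger parallel gripper is mounted at the origin on the work surface. World frame = base frame: x ahead of the robot, y to its left, z up, the work surface at z = 0. Lengths are in m, angles in degrees, forces in N, time in s.
With the tool pointing down it reaches from about 0.4 to 0.825 m from the base axis. Payload 7 kg.
Tool frame: the origin (TCP) lies on the centre line of the jaws, within the pads' length; the fingertips stand 19 mm ahead of it and the grasp point (between the pads) is the TCP (r.tip_extent is the distance from the TCP to the fingertips, in m); z points along the fingers, y is the line along which they close (so a half turn about z gives the same grasp; the last joint's range is limited). The gripper opens to 88 mm and grips with 3 to 60 N. Pads are 19 mm wide; open, the fingers measure 130 mm over their backs; the gripper's body (78 mm by 193 mm) begins 47 mm behind the grasp point.
Start: joints at [81.939, 20.546, 0.682, 0, -70.136, -16.507], TCP at [0.281, 0.614, 0.246] pointing down, gripper open.
Joint ranges: [-176.03, 176.03], [-82.01, 121.73], [-58.28, 71.71], [-173.87, 95.51], [-174.79, -0.11], [-173.66, 173.66]. Speed limits (degrees/s): [136.94, 136.94, 172.46, 180, 180, 180].

## Interface

Orientations are given as [roll, pitch, yaw] about the fixed x, y, z axes, in that order (R = Rz(yaw) Ry(pitch) Rx(roll)).
In Python, from plant import r gives the robot as it stands. The module is installed in compiled form; this text tells all that it offers.
- The arm moves only by the tool jog_arm, never from a script. Its argument "deltas" is a list that holds one entry, the list of rows, each a list of 5 numbers: the opening, from -1 (shut) to 1 (fully open), then the shift along the world's x, y, z in cm, then the turn about the world's z in rad. In form: [[[claw, dx, dy, dz, turn], ...]]. A call has 1 to 8 rows; each row shifts and turns the commanded pose from where the row before left it; what a row does not reach is not made up. A row lasts 1/8 s, in which the tool goes at most 62.5 mm and 10.7 degrees, less where a joint would pass 70% of its speed; a pose out of reach is approached as far as the arm can. A call with a gripper value outside its range is refused whole. The fingers move at their own pace and stop on an object; "force" is the grip in N (left out, the last holds). Time passes only in rows, so rows that do not move let the fingers close. It gives the time, the measured TCP pose, the force, the opening and the grip force at its end, in the units of the state.
- r.get_state(): the state, without advancing time (a new reading comes with each control period).
- r.capture(name): name is "side" or "top"; returns the picture (384x512x3 uint8, blue, green, red); there is no depth.
- r.camera_info(name): a dict with "fx", "fy", "cx", "cy" (pixels), "k1" (the pictures are not rectified: a ray, as slopes to the right and down, at radius r is drawn at 1 + k1 r^2 times it, then the intrinsics apply), "view" (4x4, takes a point from world to camera coordinates). Camera axes: x right, y up, looking along -z (the intrinsics and any distortion apply to the point x, -y, -z); pixel columns grow to the right and rows downward; lengths in m; the calibration is good to about 2 mm. A picture is of the moment at which its call begins. camera_info takes no time and is no camera call.
- r.close_job(): hands the job in; it is judged then, once.
The state is a dict: "time_s": time; "joints": joint angles; "qd": joint speeds; "joint_torque": joint torques, N m; "tcp_pos": TCP position; "eef_rot": TCP orientation; "contact_force": force on the tool from outside, world axes, zero at the start; "moment": the same for the moment, N m; "gripper_width": finger opening in m; "gripper_force": force on a finger pad.
Only numpy, scipy, OpenCV 4.12 (cv2) and the standard library are available. Lean on these libraries where they do the work, as an engineer would, in place of code of your own. Each camera call takes 0.05 s, during which the arm holds its last target. There are 200 camera calls.

## Working session

There is one attempt and no reset: what is moved stays moved. The work goes in short steps, Python scripts to look and compute and a tool call to move; the robot and the scene stay as the last step left them, time stands still between calls to the robot, and variables do not carry over. Pictures are saved under pics/ and viewed, at most 10 in all, crops included, and the job is handed in when it is done.

Besides the shell and the picture viewer there is one more tool, called after "Request:" as a command line: name --argument value ..., lists and objects as JSON in quotes. jog_arm: Moves the arm, as the interface text tells. Its arguments: {"type":"object","properties":{"deltas":{"type":"array"},"force":{"type":"number"}},"required":["deltas"]}

```bash
mkdir -p pics
cat > h.py <<'E'
import numpy as np, cv2
from plant import r
def ray(name,u,v):
    c=r.camera_info(name); V=np.array(c["view"])
    d=np.array([(u-c["cx"])/c["fx"],(v-c["cy"])/c["fy"]]); s=d.copy()
    for _ in range(20): s=d/(1+c["k1"]*(s@s))
    R=V[:3,:3]; o=-R.T@V[:3,3]; return o,R.T@np.array([s[0],-s[1],-1])
def onz(name,u,v,z):
    o,d=ray(name,u,v); return o+d*(z-o[2])/d[2]
def proj(name,p):
    c=r.camera_info(name); V=np.array(c["view"]); q=V[:3,:3]@np.array(p)+V[:3,3]
    s=np.array([q[0],-q[1]])/-q[2]; s=s*(1+c["k1"]*(s@s)); return np.array([s[0]*c["fx"]+c["cx"],s[1]*c["fy"]+c["cy"]])
def cross(a,b):
    (o1,d1),(o2,d2)=ray(*a),ray(*b); A=np.array([d1,-d2]).T
    t=np.linalg.lstsq(A,o2-o1,rcond=None)[0]; p,q=o1+d1*t[0],o2+d2*t[1]; return (p+q)/2,np.linalg.norm(p-q)
E
python3 - <<'E'
from h import *
for n in("side","top"):
    im=r.capture(n); cv2.imwrite(f"pics/{n}0.png",im); c=r.camera_info(n)
    V=np.array(c["view"]); print(n,c["fx"],c["k1"],-V[:3,:3].T@V[:3,3],-V[2,:3])
print(r.get_state())
E
```

```text
side 367.67353381118477 -0.09435327323948588 [ 0.28129931 -0.70550879  0.94059335] [ 0.2321443   0.62012099 -0.74937239]
top 381.305894268014 -0.05078057529005796 [ 0.38655881 -0.02712025  1.1004882 ] [ 0.17427599  0.03028262 -0.98423109]
{'time_s': 0.1, 'joints': array([ 8.19374516e+01,  2.05894942e+01,  6.38363063e-01, -1.77421338e-02,
       -7.01384659e+01, -1.65070014e+01]), 'qd': array([-0.01555141, -0.01387149,  0.08182121,  0.08615112, -0.0665162 ,
       -0.04498822]), 'joint_torque': array([-4.23403408e-04, -5.84160233e+01,  2.93750972e+01,  7.01531410e+00,
        1.01638897e-02, -5.79012908e-05]), 'tcp_pos': array([0.28051128, 0.61348061, 0.24468693]), 'eef_rot': array([ 1.79909356e+02, -9.46770607e-03, -2.45755833e+01]), 'contact_force': array([ 0.08070471, -0.31095405, -0.26728303]), 'moment': array([-0.01623318,  0.00746662,  0.0067277 ]), 'gripper_force': 0.0, 'gripper_width': 0.08760210143723184}
```

View pics/side0.png

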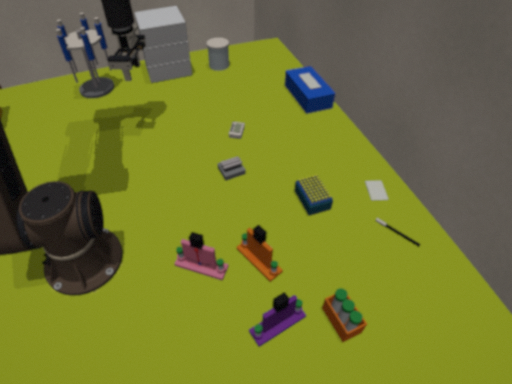

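View pics/top0.png

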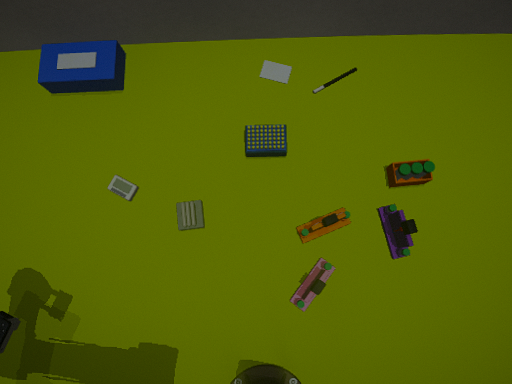

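Candidates for the gauge, as side / top pixels:
- Pink: (203,255) / (313,285)
- Orange: (260,252) / (323,224)
- Purple: (278,318) / (396,232)

The orange one fits the description, as the others are the pink and purple look-alikes. I'll confirm it in an enlarged crop. The block is at top (190,215), with its bars running up and down in the image.

Run:
```python
import cv2,numpy as np
a=cv2.imread("pics/side0.png")[215:285,225:295]; b=cv2.imread("pics/top0.png")[190:260,285:365];c=cv2.imread("pics/top0.png")[190:240,165:215]
f=lambda x:cv2.convertScaleAbs(cv2.resize(x,(266,266),interpolation=cv2.INTER_CUBIC),alpha=1.5)
cv2.imwrite("pics/crop0.png",np.hstack([f(a),f(b),f(c)]))
```

```text
(no output)
```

View pics/crop0.png

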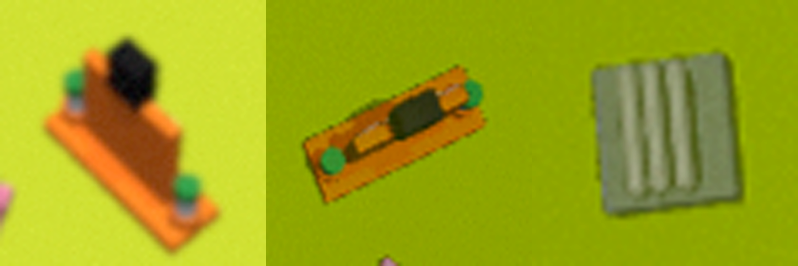

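The crop confirms the orange holder. Its dial is on the far (+x) side, and the block's three bars run roughly along world x. Next I measure poses.

Run:
```python
from h import *
T=cv2.imread("pics/top0.png");S=cv2.imread("pics/side0.png")
def comps(im,m,box,n=6):
    z=np.zeros(m.shape,np.uint8); x0,y0,x1,y1=box; z[y0:y1,x0:x1]=m[y0:y1,x0:x1]
    k,l,st,c=cv2.connectedComponentsWithStats(z.astype(np.uint8)); o=np.argsort(-st[1:,4])[:n]+1
    return l,[(i,st[i,4],c[i]) for i in o]
hT=cv2.cvtColor(T,cv2.COLOR_BGR2HSV);hS=cv2.cvtColor(S,cv2.COLOR_BGR2HSV)
g=lambda h:((h[...,0]>48)&(h[...,0]<90)&(h[...,1]>120)).astype(np.uint8)
k=lambda h:(h[...,2]<70).astype(np.uint8)
for n,h,box in(("top",hT,(290,200,360,250)),("side",hS,(232,220,290,285))):
    print(n,"green",[(a,c.round(1)) for _,a,c in comps(n,g(h),box)[1][:3]]," black",[(a,c.round(1)) for _,a,c in comps(n,k(h),box)[1][:3]])
# base of block
m=((hT[...,1]<110)).astype(np.uint8); l,c=comps("t",m,(165,190,220,240)); i=c[0][0]; print("block",c[0][1:],)
box=cv2.minAreaRect(np.argwhere(l==i)[:,::-1].astype(np.float32)); P=cv2.boxPoints(box); print(P.round(1)); print([onz("top",*p,0.024).round(4) for p in P])
for p in((187.2,202.2),(189.4,226)): print("bar",onz("top",*p,0.05).round(4))
print(hT[212:216,170:212,2])
```

```text
top green [(np.int32(34), array([304.7, 232. ])), (np.int32(25), array([347. , 214.2]))]  black [(np.int32(186), array([327.6, 221.3])), (np.int32(8), array([297.9, 233. ])), (np.int32(7), array([302., 234.]))]
side green [(np.int32(29), array([273.8, 264.1])), (np.int32(19), array([244.3, 236.3])), (np.int32(1), array([261., 237.]))]  black [(np.int32(172), array([259.1, 234.7])), (np.int32(7), array([272.6, 267.4])), (np.int32(6), array([245. , 239.5]))]
block (np.int32(300), array([183.04      , 215.13333333]))
[[176.  202.6]
 [188.4 201.6]
 [190.6 228.2]
 [178.3 229.2]]
[array([0.5657, 0.2467, 0.024 ]), array([0.5679, 0.2107, 0.024 ]), array([0.4908, 0.2032, 0.024 ]), array([0.4885, 0.2387, 0.024 ])]
bar [0.5618 0.2083 0.05  ]
bar [0.4945 0.2011 0.05  ]
[[109 112 110 113 109 109 104  79  84  86  83  78  98 107  91  77  92 103
   99  83  64  96 108  93  77  64  87  87  85  87  89  85  64  79 113 111
  111 111 110 112 108 111]
 [108 111 111 110 110 112 111  85  86  85  84  74  99 107  93  80  93 104
  100  83  65  98 106  94  80  63  89  88  87  86  86  83  68  77 115 111
  110 111 113 110 113 109]
 [113 111 111 111 112 112 112  85  84  85  82  77  95 108  94  82  95 101
  105  85  62  94 104  97  82  64  89  88  86  86  86  88  72  74 114 110
  111 110 110 114 112 111]
 [111 110 110 109 111 113 109  82  82  84  84  80  95 107  94  82  84 101
  106  85  64  95 104 100  81  62  82  88  88  87  90  88  74  70 116 112
  110 110 109 109 111 112]]
```

Run:
```python
from h import *
T=cv2.imread("pics/top0.png");S=cv2.imread("pics/side0.png")
for n,im,(x0,y0,x1,y1),t in(("top",T,(165,190,220,240),170),("side",S,(210,150,255,185),150)):
    h=cv2.cvtColor(im,cv2.COLOR_BGR2HSV)[...,1]; z=np.zeros(h.shape,np.uint8); z[y0:y1,x0:x1]=h[y0:y1,x0:x1]<t
    pts=np.argwhere(z)[:,::-1].astype(np.float32); rc=cv2.minAreaRect(pts); P=cv2.boxPoints(rc); print(n,len(pts),rc,P.round(1))
    if n=="top":
        W=np.array([onz(n,*p,0.02) for p in P]); print(W.round(4),W.mean(0)); d=W-np.roll(W,1,0); print(np.linalg.norm(d,axis=1), np.degrees(np.arctan2(d[:,1],d[:,0])))
# middle bar: per row ridge peak
h=T.astype(float).sum(2)/3; V=cv2.cvtColor(T,cv2.COLOR_BGR2HSV)[...,2].astype(float)
A=[]
for v in range(205,226):
    s=slice(184,193); w=V[v,184:193]-80; w[w<0]=0; us=np.arange(184,193); u=us[w.argmax()-2 if 0 else 0:]; A.append((v,(us*w).sum()/w.sum()))
f=np.polyfit(*np.array(A).T,1); print("bar u at v",np.polyval(f,[205,214.5,225]))
p,q=[onz("top",np.polyval(f,v),v,0.05) for v in(225,205)]; print(p,q,np.degrees(np.arctan2(*(q-p)[[1,0]])))
g=[onz("top",*p,0.06) for p in((304.7,232),(347,214.2))]; d=g[0]-g[1]; print("caps",g,np.linalg.norm(d),"gauge y dir",np.degrees(np.arctan2(d[1],d[0])))
print("caps cross",cross(("top",304.7,232),("side",244.3,236.3)),cross(("top",347,214.2),("side",273.8,264.1)))
print("handle",cross(("top",327.6,221.3),("side",259.1,234.7)))
for n in("top","side"): print([proj(n,(x,y,z)).round(1) for x,y,z in((.53,.205,.05),(.53,.205,.2))])
```

```text
top 680 ((189.47079467773438, 214.69326782226562), (28.016090393066406, 25.361433029174805), 84.5596694946289) [[175.5 202. ]
 [200.8 199.5]
 [203.4 227.4]
 [178.2 229.8]]
[[0.5683 0.2493 0.02  ]
 [0.5737 0.1755 0.02  ]
 [0.4926 0.1671 0.02  ]
 [0.4871 0.24   0.02  ]] [0.53042306 0.20796152 0.02      ]
[0.08168187 0.07400269 0.08145075 0.07304617] [   6.55931778  -85.82534384 -174.10739052   94.32917299]
side 475 ((231.29641723632812, 167.42987060546875), (20.247447967529297, 25.427030563354492), 70.34617614746094) [[215.9 162.2]
 [239.9 153.6]
 [246.7 172.7]
 [222.7 181.2]]
bar u at v [189.18439044 188.15846205 187.0245412 ]
[0.49737745 0.20783103 0.05      ] [0.55366004 0.20253861 0.05      ] -5.371901567238736
caps [array([ 0.47061758, -0.1171785 ,  0.06      ]), array([ 0.51677488, -0.23455616,  0.06      ])] 0.12612696315723115 gauge y dir 111.46661270760906
caps cross (array([ 0.47029991, -0.11730461,  0.05743227]), np.float64(0.0010629135056753052)) (array([ 0.51596081, -0.23437243,  0.06003068]), np.float64(0.0016374215597535471))
handle (array([ 0.49289915, -0.17125059,  0.12586812]), np.float64(0.0030772356250803696))
[array([188.2, 213.4]), array([174.7, 205.2])]
[array([230.7, 161.5]), array([228.7, 127.6])]
```

Request:
jog_arm --deltas '[[[1,2.0,-4.9,0,-0.048],[1,2.0,-4.9,0,-0.048],[1,2.0,-4.9,0,-0.048],[1,2.0,-4.9,0,-0.048],[1,2.0,-4.9,0,-0.048],[1,2.0,-4.9,0,-0.048],[1,2.0,-4.9,0,-0.048],[1,2.0,-4.9,0,-0.048]]]'

```text
time_s: 1.1
tcp_pos: [0.4409, 0.2201, 0.2455]
eef_rot: [180.0, 0.0, -46.6]
contact_force: [1.4, 0.4, 0.2]
gripper_width: 0.0874
gripper_force: 0.0
```

Request:
jog_arm --deltas '[[[1,0.7,-4.9,0,-0.048],[1,0.7,-4.9,0,-0.048],[1,0.7,-4.9,0,-0.048],[1,0.7,-4.9,0,-0.048],[1,0.7,-4.9,0,-0.048],[1,0.7,-4.9,0,-0.048],[1,0.7,-4.9,0,-0.048],[1,0,0,0,0]]]'

```text
time_s: 2.1
tcp_pos: [0.4893, -0.1238, 0.2449]
eef_rot: [179.9, 0.0, -66.1]
contact_force: [0.5, 1.3, -1.0]
gripper_width: 0.0878
gripper_force: 0.0
```

Request:
jog_arm --deltas '[[[1,0.2,-2.5,0,-0.043],[1,0.2,-2.5,0,0],[1,0,0,-3,0],[1,0,0,-3,0],[1,0,0,-2.5,0],[1,0,0,-2.2,0],[1,0,0,0,0],[1,0,0,0,0]]]'

```text
time_s: 3.1
tcp_pos: [0.4942, -0.1708, 0.1393]
eef_rot: [-180.0, -0.0, -68.2]
contact_force: [-0.0, -0.2, 0.2]
gripper_width: 0.0875
gripper_force: 0.0
```

Run:
```python
from h import *
s=r.get_state(); print(s["tcp_pos"],s["eef_rot"],s["contact_force"])
a=r.capture("side")[195:295,210:310]; b=r.capture("top")[170:260,275:365]
f=lambda x:cv2.convertScaleAbs(cv2.resize(x,(400,400),interpolation=cv2.INTER_CUBIC),alpha=1.4)
cv2.imwrite("pics/g1.png",np.hstack([f(a),f(b)]))
```

```text
[ 0.49417833 -0.17079455  0.13934069] [-1.79969850e+02 -2.72013474e-02 -6.82347380e+01] [-0.04272873 -0.18263982  0.17893004]
```

View pics/g1.png

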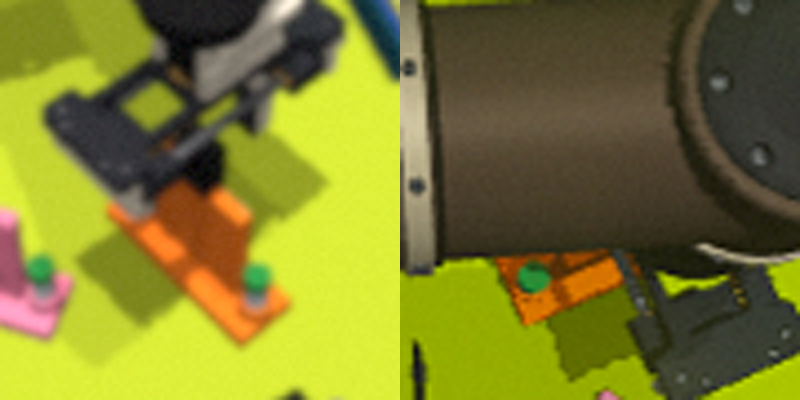

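The fingers straddle the black handle (side crop ~(205,165)), so I can close now.

Request:
jog_arm --deltas '[[[1,0,-0.3,-0.2,0],[-1,0,0,0,0],[-1,0,0,0,0],[-1,0,0,0,0],[-1,0,0,0,0],[-1,0,0,0,0],[-1,0,0,0,0],[-1,0,0,0,0]]]' --force 20

```text
time_s: 4.2
tcp_pos: [0.4937, -0.1741, 0.1366]
eef_rot: [-180.0, -0.0, -68.3]
contact_force: [0.4, 0.7, 0.8]
gripper_width: 0.0231
gripper_force: 0.3
```

Request:
jog_arm --deltas '[[[-1,0,0,0.5,0],[-1,0,0,2,0],[-1,0,0,3,-0.08],[-1,0,0,3.5,-0.1],[-1,0,0,3.5,-0.12],[-1,-0.5,-1,3.5,-0.12],[-1,-1,-2,3.5,-0.12],[-1,-1,-2,3,-0.12]]]'

```text
time_s: 5.2
tcp_pos: [0.468, -0.2244, 0.3628]
eef_rot: [180.0, 0.0, -106.3]
contact_force: [0.4, 0.6, -3.8]
gripper_width: 0.0221
gripper_force: 20.0
```

Request:
jog_arm --deltas '[[[-1,-1.2,-3,3,-0.12],[-1,-1.2,-3,3,-0.12],[-1,-1.5,-3,3,-0.12],[-1,-1.5,-3,2,-0.12],[-1,-1,-2.5,1,-0.12],[-1,-0.5,-1,0,-0.12],[-1,0,0,0,-0.1],[-1,0,0,0,-0.05]]]'

```text
time_s: 6.2
tcp_pos: [0.3992, -0.3791, 0.4811]
eef_rot: [179.9, -0.0, -156.1]
contact_force: [-0.7, 0.2, -2.6]
gripper_width: 0.0219
gripper_force: 20.0
```

Request:
jog_arm --deltas '[[[-1,0,0,0,0],[-1,0,0,0,0],[-1,0,0,0,0],[-1,0,0,0,0],[-1,0,0,0,0],[-1,0,0,0,0],[-1,0,0,0,0],[-1,0,0,0,0]]]'

```text
time_s: 7.2
tcp_pos: [0.3997, -0.3791, 0.4816]
eef_rot: [-180.0, 0.0, -155.9]
contact_force: [0.0, 0.4, -2.9]
gripper_width: 0.022
gripper_force: 20.0
```

Run:
```python
from h import *
s=r.get_state(); print(s["tcp_pos"],s["eef_rot"],s["contact_force"],s["gripper_width"])
im=r.capture("side"); cv2.imwrite("pics/side2.png",im); cv2.imwrite("pics/top2.png",r.capture("top"))
p=proj("side",s["tcp_pos"]-[0,0,.07]).round().astype(int);print(p)
x0,y0=max(p[0]-65,0),max(p[1]-50,0); a=im[y0:y0+100,x0:x0+130]; print(x0,y0)
cv2.imwrite("pics/v2.png",cv2.convertScaleAbs(cv2.resize(a,None,fx=6,fy=6,interpolation=cv2.INTER_CUBIC),alpha=1.4))
```

```text
[ 0.39967162 -0.37913131  0.48156008] [-1.79999858e+02  1.38508012e-03 -1.55943646e+02] [ 0.03529795  0.36095367 -2.86302783] 0.022007181166639626
[252 247]
187 197
```

View pics/v2.png

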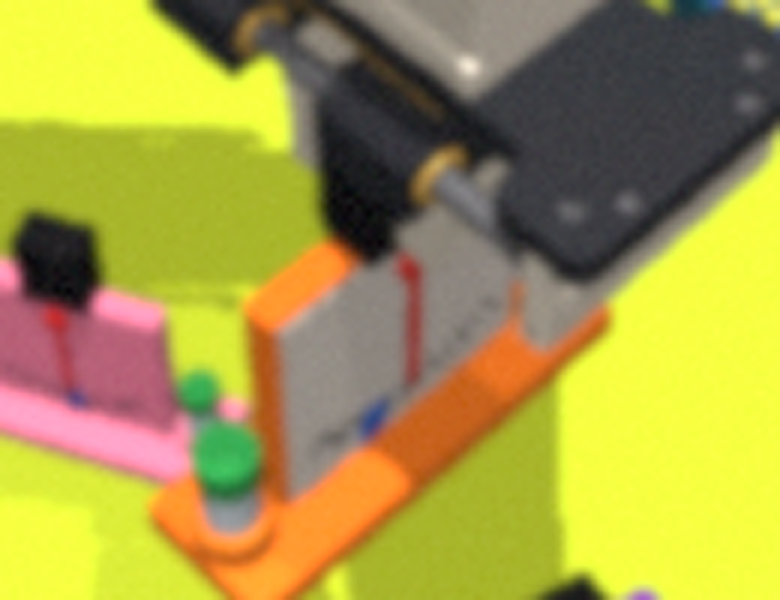

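The dial faces the camera. In the crop, the pivot is at ~(408,268), the pointer tip at (413,378) and the blue mark at (373,418), which is on the -y side as expected. I'll measure the mark's angle in the dial plane.

Run:
```python
from h import *
im=cv2.imread("pics/side2.png"); h=cv2.cvtColor(im,cv2.COLOR_BGR2HSV); H,Sa=h[...,0],h[...,1]
tcp=np.array([.3997,-.3791,.4816]); a=np.radians(-65.9); n=np.array([np.cos(a),np.sin(a),0]); yv=np.array([-n[1],n[0],0])
for off in(.007,.009):
    P0=tcp+off*n
    def pl(u,v):
        o,d=ray("side",u,v); q=o+d*((P0-o)@n)/(d@n); return np.array([(q-tcp)@yv,(q-tcp)[2]])*1000
    R=slice(235,275),slice(225,275)
    def pts(m): return np.argwhere(m[R])[:,::-1]+[225,235]
    red=pts(((H<6)|(H>172))&(Sa>140)&(h[...,2]<200)); blue=pts((H>105)&(H<130)&(Sa>110))
    q=np.array([pl(*p) for p in red]); b=np.array([pl(*p) for p in blue])
    f=np.polyfit(q[:,1],q[:,0],1); piv=pl(187+408/6,197+268/6); bc=b.mean(0)
    tip=pl(187+413/6,197+380/6); mk=pl(187+373/6,197+418/6)
    print(len(q),len(b),"piv",piv,"tip",tip,"mark",bc,mk,"len",np.linalg.norm(bc-piv),"slope",f[0])
    for pv in(piv,np.array([np.polyval(f,piv[1]),piv[1]])):
        print("ang ptr",np.arctan2(-(tip-pv)[0],-(tip-pv)[1]),"mark",np.arctan2(-(bc-pv)[0],-(bc-pv)[1]))
    # plate bottom edge tilt: plate/foot line crop pts, dial lower-left (285,500)->(515,312)
    A,B=pl(187+287/6,197+497/6),pl(187+517/6,197+318/6); print("edge",A,B,np.arctan2((B-A)[1],(B-A)[0]))
    A,B=pl(187+280/6,197+327/6),pl(187+287/6,197+497/6); print("vert edge",A,B)
```

```text
9 7 piv [ -0.64048184 -45.25239683] tip [   2.01312854 -106.85105963] mark [-15.90044229 -92.02126117] [ -14.37487351 -109.43427242] len 49.195457760666734 slope -0.3152480939253998
ang ptr -0.04305240661479057 mark 0.3153933416997628
ang ptr -0.044242895598618534 mark 0.3139728715185501
edge [ -48.67725219 -113.42128157] [  47.34503447 -121.98030572] -0.08890086039817809
vert edge [-46.87963434 -24.95071293] [ -48.67725219 -113.42128157]
9 7 piv [ -2.6249168  -41.09556303] tip [ 6.81809474e-03 -1.02186427e+02] mark [-17.75907923 -87.47888045] [ -16.24608673 -104.74834465] len 48.78990681117349 slope -0.31524809392539443
ang ptr -0.04305240661479058 mark 0.3153933416997626
ang ptr -0.04424289559861896 mark 0.3139728715185494
edge [ -50.26568804 -108.70248622] [  44.96502291 -117.19095263] -0.08890086039817867
vert edge [-48.48288915 -20.96123945] [ -50.26568804 -108.70248622]
```

Run:
```python
from h import *
im=cv2.imread("pics/side2.png").astype(float); B,G,R=im[...,0],im[...,1],im[...,2]
tcp=np.array([.3997,-.3791,.4816]); a=np.radians(-65.9); n=np.array([np.cos(a),np.sin(a),0]); yv=np.array([-n[1],n[0],0])
P0=tcp+.007*n
def pl(u,v):
    o,d=ray("side",u,v); q=o+d*((P0-o)@n)/(d@n); return np.array([(q-tcp)@yv,(q-tcp)[2]])*1000
def wc(w,x0,y0,x1,y1):
    s=w[y0:y1+1,x0:x1+1]; yy,xx=np.mgrid[y0:y1+1,x0:x1+1]; return xx,yy,np.clip(s,0,None)
xx,yy,w=wc(B-np.maximum(G,R)-8,243,260,254,272); print(w.round().astype(int)); bm=np.array([(xx*w).sum(),(yy*w).sum()])/w.sum()
rows=[]
for v in range(241,261):
    xx,yy,w=wc(R-np.maximum(G,B)-25,251,v,259,v); 
    if w.sum()>20: rows.append(((xx*w).sum()/w.sum(),v,w.sum()))
q=np.array([pl(u,v) for u,v,_ in rows]); print(np.array(rows).round(1).tolist()); print(q.round(1).tolist()); f=np.polyfit(q[2:-2,1],q[2:-2,0],1); print("ptr angle",-(-f[0]) if 0 else np.arctan(f[0]))
m=pl(*bm); print("blue",bm,m)
```

```text
[[ 0  0  0  0  0  0  0  0  0  0  0  0]
 [ 0  0  0  0  0  0  0  0  0  0  0  0]
 [ 0  0  0  0  0  0  0  0  0  0  0  0]
 [ 0  0  0  0  0  0  0  3  0  0  0  0]
 [ 0  0  0  0  0  0 11 17  6  0  0  0]
 [ 0  0  0  0  1 14 24 23  6  0  0  0]
 [ 0  0  0  0  8 24 31 21  0  0  0  0]
 [ 0  0  0  0 16 28 29  0  0  0  0  0]
 [ 0  0  0  0 17 26  3  0  0  0  0  0]
 [ 0  0  0  0  9  0  0  0  0  0  0  0]
 [ 0  0  0  0  0  0  0  0  0  0  0  0]
 [ 0  0  0  0  0  0  0  0  0  0  0  0]
 [ 0  0  0  0  0  0  0  0  0  0  0  0]]
[[254.5, 241.0, 140.0], [254.8, 242.0, 141.0], [255.1, 243.0, 94.0], [255.4, 244.0, 60.0], [255.6, 245.0, 48.0], [255.6, 246.0, 43.0], [255.6, 247.0, 44.0], [255.6, 248.0, 49.0], [255.6, 249.0, 51.0], [255.6, 250.0, 52.0], [255.6, 251.0, 52.0], [255.6, 252.0, 52.0], [255.5, 253.0, 48.0], [255.5, 254.0, 43.0], [255.5, 255.0, 42.0], [255.4, 256.0, 43.0], [255.4, 257.0, 44.0], [255.4, 258.0, 40.0], [255.4, 259.0, 29.0]]
[[-1.7, -42.2], [-1.1, -45.8], [-0.3, -49.6], [0.4, -53.2], [0.9, -56.7], [0.9, -59.7], [0.9, -62.8], [1.0, -65.9], [1.1, -69.1], [1.0, -72.2], [1.1, -75.3], [1.1, -78.5], [1.0, -81.5], [1.0, -84.8], [0.9, -87.9], [0.9, -91.1], [0.9, -94.4], [0.8, -97.6], [1.0, -101.2]]
ptr angle -0.012513709088377522
blue [248.66561514 266.14826498] [ -15.56575149 -106.23852199]
```

Run:
```python
from h import *
a=cv2.imread("pics/side2.png")[232:307,207:297]; t=cv2.imread("pics/top2.png"); p=proj("top",(.4,-.38,.35)).astype(int); print(p)
x0,y0=p[0]-45,p[1]-37; b=t[y0:y0+75,x0:x0+90]; print(x0,y0)
f=lambda x,g:cv2.convertScaleAbs(cv2.resize(x,None,fx=g,fy=g,interpolation=cv2.INTER_CUBIC),alpha=1.3)
cv2.imwrite("pics/v3.png",np.hstack([f(a,8)]));cv2.imwrite("pics/v3b.png",f(b,8))
```

```text
[453 252]
408 215
```

View pics/v3.png

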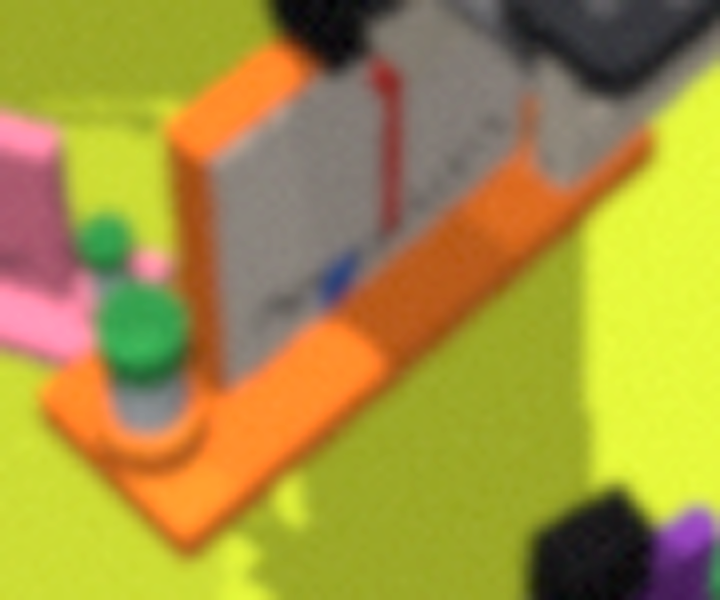

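Run:
```python
from h import *
from scipy.optimize import least_squares
from scipy.spatial.transform import Rotation as Ro
tcp=np.array([.3997,-.3791,.4816])
px=lambda u,v:np.array([207+(u+.5)/8-.5,232+(v+.5)/8-.5])
F=[((6,-48,112),(210,163)),((-6,-48,112),(168,125)),((6,-48,14),(222,386)),((6,48,14),(525,155)),((0,-62,60),(143,315)),((-25,-75,14),(42,398)),((7,0,100),(387,80))]
g0=np.array([f[0] for f in F])/1000.; U=np.array([px(*f[1]) for f in F])
def model(x): return Ro.from_euler("ZYX",[np.radians(-65.9)+x[3],x[5],x[0]]),tcp+[x[6],x[7],0]
def P(x,g): R,t=model(x); return t+R.apply(g-np.array([0,x[1],x[2]+.137]))
def res(x): return np.r_[((np.array([proj("side",p) for p in P(x,g0)])-U)/.5).ravel(), x[1:3]/.004,x[3]/.03,x[5]/.02,x[6:]/.003]
s=least_squares(res,np.zeros(8)); x=s.x; print("tilt,oy,oz,yaw",x[:4].round(4),"roll",x[5].round(3),"pos",x[6:].round(4)); print((res(x)[:14]*.5).reshape(-1,2).round(2).tolist())
C=np.linalg.inv(s.jac.T@s.jac+1e-9*np.eye(8)); print("sd tilt",C[0,0]**.5)
R,t=model(x)
def ing(u,v,off=.0075):
    o,d=ray("side",u,v); o=R.inv().apply(o-t)+[0,x[1],x[2]+.137]; d=R.inv().apply(d); return (o+d*(off-o[0])/d[0])[1:]*1000
for n,q in(("blue",(248.67,266.15)),("piv",px(387,80)),("p1",(255.6,247)),("p2",(255.4,258)),("tip",px(390,232))):
    w=ing(*q); print(n,w.round(1),np.arctan2(-w[0],100-w[1]).round(3))
```

```text
tilt,oy,oz,yaw [-0.0039 -0.0012  0.007  -0.014 ] roll 0.011 pos [-0.      0.0017]
[[-0.24, 0.38], [0.01, 0.37], [-0.08, 2.13], [0.25, -0.2], [0.38, 0.7], [-0.47, -1.66], [0.19, -1.81]]
sd tilt 0.006845975361280288
blue [-14.6  32.1] 0.212
piv [-0.8 96.1] 0.204
p1 [ 1.2 77.6] -0.052
p2 [ 1.6 41.5] -0.027
tip [ 1.6 32.8] -0.024
```

Run:
```python
from h import *
from scipy.optimize import least_squares
from scipy.spatial.transform import Rotation as Ro
tcp=np.array([.3997,-.3791,.4816])
px=lambda u,v:np.array([207+(u+.5)/8-.5,232+(v+.5)/8-.5])
F=[((6,-48,112),(210,163)),((-6,-48,112),(168,125)),((6,-48,14),(222,386)),((6,48,14),(525,155)),((0,-62,60),(143,315)),((-25,-75,14),(42,398)),((7,0,100),(387,80))]
U=np.array([px(*f[1]) for f in F])
def go(w,foot14=True):
    def g(x):
        a=np.array([f[0] for f in F])/1000.; a[2:4,2]+=x[4]; return a
    def model(x): return Ro.from_euler("ZYX",[np.radians(-65.9)+x[3],x[5],x[0]]),tcp+[x[6],x[7],0]
    def P(x,g): R,t=model(x); return t+R.apply(g-np.array([0,x[1],x[2]+.137]))
    def res(x): return np.r_[((np.array([proj("side",p) for p in P(x,g(x))])-U)/.5*np.array(w)[:,None]).ravel(), x[1:3]/.003,x[3]/.03,x[5]/.02,x[6:]/.003,x[4]/.02]
    s=least_squares(res,np.zeros(8)); x=s.x; R,t=model(x)
    def ing(u,v,off=.0075):
        o,d=ray("side",u,v); o=R.inv().apply(o-t)+[0,x[1],x[2]+.137]; d=R.inv().apply(d); return (o+d*(off-o[0])/d[0])[1:]*1000
    b=ing(248.67,266.15); p1,p2,tip=ing(255.6,247),ing(255.4,258),ing(*px(390,232)); pv=ing(*px(387,80))
    piv=np.array([0,tip[1]+62])
    print("tilt %.3f oy,oz %s yaw %.3f zb %.3f"%(x[0],x[1:3].round(4),x[3],x[4]),"blue",b.round(1),"piv",pv.round(1),"tip",tip.round(1),"mark@100 %.3f @tip+62 %.3f; ptr line %.3f; rel pv %.3f"%(np.arctan2(-b[0],100-b[1]),np.arctan2(-b[0],piv[1]-b[1]),np.arctan2(-(p2-p1)[0],(p1-p2)[1]),np.arctan2(-(b-pv)[0],(pv-b)[1])))
    print((np.array([proj("side",p) for p in P(x,g(x))])-U).round(1).tolist())
go([1]*7); go([1,1,1,1,1,1,0]); go([1,1,1,1,0,0,1]); go([1,1,1,1,1,0,1])
```

```text
tilt -0.032 oy,oz [-0.0013  0.0065] yaw -0.027 zb 0.010 blue [-14.6  37.1] piv [-1.6 98.5] tip [ 1.2 38.7] mark@100 0.228 @tip+62 0.225; ptr line -0.020; rel pv 0.209
[[-0.2, 0.1], [0.1, 0.1], [-0.5, 0.9], [0.8, -0.7], [0.1, 1.2], [-0.9, -0.5], [0.5, -1.2]]
tilt -0.029 oy,oz [-0.0011  0.0042] yaw -0.014 zb 0.008 blue [-14.8  35.4] piv [-1.5 96.4] tip [ 1.2 36.5] mark@100 0.225 @tip+62 0.230; ptr line -0.017; rel pv 0.215
[[-0.1, -0.3], [0.2, -0.3], [-0.3, 1.1], [0.7, -1.0], [0.3, 0.9], [-0.8, -0.6], [0.5, -2.0]]
tilt -0.065 oy,oz [-0.0009  0.0039] yaw -0.015 zb 0.016 blue [-13.6  41.1] piv [ -1.6 100.1] tip [ 2.1 42.7] mark@100 0.227 @tip+62 0.211; ptr line -0.037; rel pv 0.200
[[-0.0, 0.2], [0.2, 0.2], [-1.2, 0.8], [0.4, -0.6], [-0.3, 2.3], [-1.9, 1.6], [0.5, -0.7]]
tilt -0.026 oy,oz [-0.0011  0.0057] yaw -0.037 zb 0.007 blue [-13.8  34.4] piv [-1.8 98.7] tip [ 1.9 36.3] mark@100 0.207 @tip+62 0.213; ptr line -0.033; rel pv 0.185
[[-0.2, 0.1], [0.1, 0.0], [-1.0, 0.7], [0.6, -0.6], [-0.2, 0.7], [-1.4, -1.6], [0.6, -1.2]]
```

Request:
jog_arm --deltas '[[[-1,0.5,2,0,0.05],[-1,1,4,0,0.1],[-1,1,4.2,0,0.1],[-1,1,4.2,0,0.1],[-1,1,4.2,0,0.1],[-1,1,4.2,-1,0.1],[-1,1,4.2,-2,0.1],[-1,1,4.2,-2,0.1]]]'

```text
time_s: 8.3
tcp_pos: [0.4747, -0.0657, 0.4313]
eef_rot: [-180.0, 0.0, -112.8]
contact_force: [1.4, 0.3, -3.0]
gripper_width: 0.022
gripper_force: 20.0
```

Request:
jog_arm --deltas '[[[-1,1,4.2,-2,0.1],[-1,1,4.2,-2,0.1],[-1,1,4.2,-2,0.1],[-1,1,4.2,-2,0.1],[-1,0.8,4.2,-2,0.1],[-1,0.5,3.5,-2,0],[-1,0.2,2.4,-2,0],[-1,0,0.8,-2,0]]]'

```text
time_s: 9.3
tcp_pos: [0.5298, 0.2114, 0.2706]
eef_rot: [180.0, -0.0, -84.2]
contact_force: [0.1, 1.4, -2.8]
gripper_width: 0.0217
gripper_force: 20.0
```

Request:
jog_arm --deltas '[[[-1,0,0,0,0],[-1,0,0,0,0]]]'

```text
time_s: 9.55
tcp_pos: [0.5301, 0.2097, 0.2725]
eef_rot: [-179.9, 0.0, -84.3]
contact_force: [0.5, -0.1, -2.8]
gripper_width: 0.022
gripper_force: 20.0
```

Request:
jog_arm --deltas '[[[-1,0,-0.4,-2,0],[-1,0,0,-2.5,0],[-1,0,0,-2,0],[-1,0,0,-0.5,0],[-1,0,0,0,0],[-1,0,0,0,0]]]'

```text
time_s: 10.3
tcp_pos: [0.5303, 0.2061, 0.2029]
eef_rot: [-179.9, 0.0, -84.3]
contact_force: [-0.4, 0.6, -3.6]
gripper_width: 0.0218
gripper_force: 20.0
```

Run:
```python
from h import *
s=r.get_state(); print(s["tcp_pos"],s["contact_force"])
a=r.capture("side"); b=r.capture("top"); cv2.imwrite("pics/s4.png",a); cv2.imwrite("pics/t4.png",b)
for n,p in(("s",(230,150)),("t",(185,210))): pass
f=lambda x:cv2.convertScaleAbs(cv2.resize(x,(400,400),interpolation=cv2.INTER_CUBIC),alpha=1.4)
cv2.imwrite("pics/v4.png",np.hstack([f(a[90:190,180:280]),f(b[165:265,135:235])]))
```

```text
[0.5303098  0.20608313 0.20290932] [-0.4223882   0.5546181  -3.63518895]
```

View pics/v4.png

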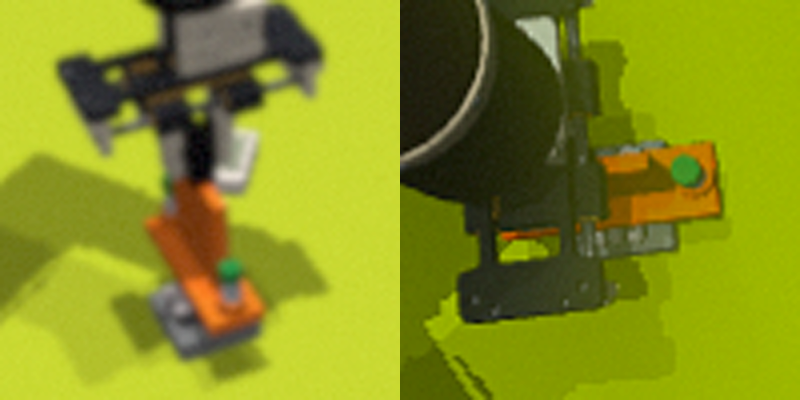

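The holder hangs over the ridge. The −y cap is visible in both views, at side crop (230,270) and top crop (688,170), so I'll use it to measure tilt. I lower gently now.

```bash
cat >> h.py <<'E'
def cap(show=True):
    out=[]
    for n,(x0,y0,x1,y1) in(("side",(225,135,255,185)),("top",(285-90,185,325-90,235))):
        im=r.capture(n); h=cv2.cvtColor(im,cv2.COLOR_BGR2HSV)
        m=((h[...,0]>50)&(h[...,0]<90)&(h[...,1]>100)).astype(np.uint8); z=np.zeros_like(m); z[y0:y1,x0:x1]=m[y0:y1,x0:x1]
        k,l,st,c=cv2.connectedComponentsWithStats(z); i=1+st[1:,4].argmax(); out.append((n,*c[i])); out[-1]=(n,float(c[i][0]),float(c[i][1]))
    p,e=cross(*out); s=r.get_state(); d=p-s["tcp_pos"]; a=np.radians(s["eef_rot"][2]+90); yv=np.array([-np.sin(a),np.cos(a)])
    y=d[:2]@yv; print("cap",p.round(4),"err",round(e,4),"pix",[np.round(o[1:],1) for o in out],"rel y,z",(1000*y).round(1),(1000*d[2]).round(1),"ang %.3f"%np.arctan2(-y,-d[2]),"tcp",s["tcp_pos"].round(4),"F",s["contact_force"].round(1),"M",s["moment"].round(2),"t",s["time_s"])
E
python3 -c "
from h import *
cap()"
```

```text
cap [0.5349 0.1425 0.1237] err 0.0004 pix [array([237. , 157.1]), array([205.8, 207.4])] rel y,z -63.7 -78.5 ang 0.682 tcp [0.5299 0.206  0.2022] F [ 0.7 -0.  -3.2] M [ 0.12 -0.01 -0.05] t 10.5
```

Request:
jog_arm --deltas '[[[-1,0,0,-0.4,0],[-1,0,0,-0.3,0],[-1,0,0,-0.2,0],[-1,0,0,-0.2,0],[-1,0,0,0,0]]]'

```text
time_s: 11.12
tcp_pos: [0.5296, 0.2058, 0.1903]
eef_rot: [180.0, -0.0, -84.3]
contact_force: [-0.3, -0.3, -3.5]
gripper_width: 0.0219
gripper_force: 20.0
```

Request:
jog_arm --deltas '[[[-1,0,0,-0.1,0],[-1,0,0,-0.1,0],[-1,0,0,-0.1,0],[-1,0,0,0,0]]]'

```text
time_s: 11.62
tcp_pos: [0.5296, 0.2058, 0.1875]
eef_rot: [180.0, -0.0, -84.3]
contact_force: [0.1, 0.3, -3.3]
gripper_width: 0.0214
gripper_force: 20.0
```

Request:
jog_arm --deltas '[[[-1,0,0,-0.1,0],[-1,0,0,-0.1,0],[-1,0,0,0,0],[-1,0,0,0,0]]]'

```text
time_s: 12.12
tcp_pos: [0.5299, 0.2059, 0.1865]
eef_rot: [-180.0, 0.0, -84.3]
contact_force: [-2.4, 0.1, 5.9]
gripper_width: 0.0222
gripper_force: 20.0
```

Request:
jog_arm --deltas '[[[-1,0,0,0,0],[-1,0,0,0,0]]]'

```text
time_s: 12.38
tcp_pos: [0.5299, 0.2059, 0.1865]
eef_rot: [-179.9, 0.0, -84.3]
contact_force: [-3.2, -0.7, 6.0]
gripper_width: 0.0216
gripper_force: 20.0
```

```bash
python3 -c "
from h import *
cap()"
```

```text
cap [0.5349 0.1424 0.1071] err 0.0005 pix [array([237.2, 160.9]), array([206.9, 208.3])] rel y,z -63.7 -79.4 ang 0.676 tcp [0.5298 0.2059 0.1865] F [-2.2 -0.4  6.4] M [-0.18  1.26 -0.06] t 12.475
```

Request:
jog_arm --deltas '[[[-1,0.03,-0.3,0,0],[-1,0.03,-0.3,0,0],[-1,0.03,-0.3,-0.02,0],[-1,0.03,-0.3,-0.02,0],[-1,0.03,-0.3,-0.03,0],[-1,0.03,-0.3,-0.03,0],[-1,0,0,0,0],[-1,0,0,0,0]]]' --force 14

```text
time_s: 13.48
tcp_pos: [0.5316, 0.1877, 0.1844]
eef_rot: [-180.0, -0.0, -84.3]
contact_force: [0.4, -0.8, 1.8]
gripper_width: 0.022
gripper_force: 14.0
```

```bash
python3 -c "
from h import *
cap()"
```

```text
cap [0.5353 0.1348 0.1003] err 0.0001 pix [array([238. , 163.9]), array([210.2, 208.4])] rel y,z -53.1 -84.1 ang 0.563 tcp [0.5316 0.1877 0.1844] F [ 1.  -0.9  0.9] M [-0.16 -0.45  0.07] t 13.575
```

Request:
jog_arm --deltas '[[[-1,0.03,-0.3,-0.05,0],[-1,0.03,-0.3,-0.05,0],[-1,0.03,-0.3,-0.04,0],[-1,0.03,-0.3,-0.04,0],[-1,0.03,-0.3,-0.04,0],[-1,0.03,-0.3,-0.04,0],[-1,0,0,0,0],[-1,0,0,0,0]]]'

```text
time_s: 14.58
tcp_pos: [0.5328, 0.1694, 0.1815]
eef_rot: [179.9, -0.0, -84.3]
contact_force: [0.3, -1.3, -2.6]
gripper_width: 0.0222
gripper_force: 14.0
```

```bash
python3 -c "
from h import *
cap()"
```

```text
cap [0.5357 0.1245 0.0918] err 0.0013 pix [array([239.4, 167.7]), array([214.5, 208.8])] rel y,z -45.2 -89.8 ang 0.466 tcp [0.5329 0.1697 0.1816] F [ 0.1 -0.9 -3.8] M [-0.03 -0.03  0.01] t 14.675
```

Request:
jog_arm --deltas '[[[-1,0,0,-0.05,0],[-1,0,0,-0.05,0],[-1,0,0,-0.05,0],[-1,0,0,0,0],[-1,0,0,0,0]]]'

```text
time_s: 15.3
tcp_pos: [0.5332, 0.1697, 0.1814]
eef_rot: [-180.0, -0.0, -84.3]
contact_force: [-4.0, -2.5, 6.8]
gripper_width: 0.022
gripper_force: 14.0
```

```bash
python3 -c "
from h import *
cap()"
```

```text
cap [0.5358 0.1246 0.0926] err 0.0019 pix [array([239.5, 167.5]), array([214.4, 208.9])] rel y,z -45.1 -88.8 ang 0.470 tcp [0.5332 0.1697 0.1814] F [-3.  -0.9  6.4] M [-0.66  1.64  0.04] t 15.4
```

Request:
jog_arm --deltas '[[[-1,0.02,-0.2,-0.04,0],[-1,0.02,-0.2,-0.04,0],[-1,0.02,-0.2,-0.05,0],[-1,0,0,0,0],[-1,0,0,0,0]]]'

```text
time_s: 16.02
tcp_pos: [0.5341, 0.164, 0.18]
eef_rot: [-179.9, 0.0, -84.3]
contact_force: [-2.7, -0.9, 5.5]
gripper_width: 0.022
gripper_force: 14.0
```

```bash
python3 -c "
from h import *
cap()"
```

```text
cap [0.5368 0.122  0.0903] err 0.002 pix [array([240. , 168.4]), array([215.5, 208.6])] rel y,z -42.1 -89.8 ang 0.438 tcp [0.5341 0.164  0.18  ] F [-1.9 -1.3  4.3] M [-0.12  1.29  0.08] t 16.125
```

Run:
```python
from h import *
from scipy.optimize import least_squares
s=r.get_state(); now=r.capture("side"); cv2.imwrite("pics/s5.png",now)
def greens(im,box):
    x0,y0,x1,y1=box; h=cv2.cvtColor(im,cv2.COLOR_BGR2HSV); m=((h[...,0]>50)&(h[...,0]<90)&(h[...,1]>100)).astype(np.uint8); z=np.zeros_like(m); z[y0:y1,x0:x1]=m[y0:y1,x0:x1]
    k,l,st,c=cv2.connectedComponentsWithStats(z); return sorted([(int(st[i,4]),*c[i].round(1)) for i in range(1,k)],reverse=True)[:3]
for n,im,c1,yaw in(("bench",cv2.imread("pics/side0.png"),(.5160,-.2344,.060),21.5),("hang",cv2.imread("pics/s4.png"),(.5349,.1425,.1237),5.0),("now",now,(.5368,.122,.0903),5.0)):
    box=(235,225,255,250) if n=="bench" else (212,120,232,150); g=greens(im,box); print(n,g)
    if not g: continue
    u=np.array(g[0][1:]); a=np.radians(yaw); yv=np.array([-np.sin(a),np.cos(a),0])
    f=lambda q:proj("side",np.array(c1)+.124*(np.cos(q[0])*yv+np.sin(q[0])*np.array([0,0,1])))-u
    q=least_squares(f,[0.]); print("tilt",q.x,"res",q.fun)
f=lambda x:cv2.convertScaleAbs(cv2.resize(x,(600,600),interpolation=cv2.INTER_CUBIC),alpha=1.4)
cv2.imwrite("pics/v5.png",f(now[110:190,190:270]))
```

```text
bench [(16, np.float64(244.1), np.float64(236.5))]
tilt [-0.01151716] res [ 0.65072144 -0.02450881]
hang [(1, np.float64(231.0), np.float64(131.0))]
tilt [0.15304216] res [-8.28639636e+00 -1.38680880e-03]
now [(3, np.float64(224.0), np.float64(141.0))]
tilt [0.19372037] res [1.51159501 0.05049161]
```

View pics/v5.png

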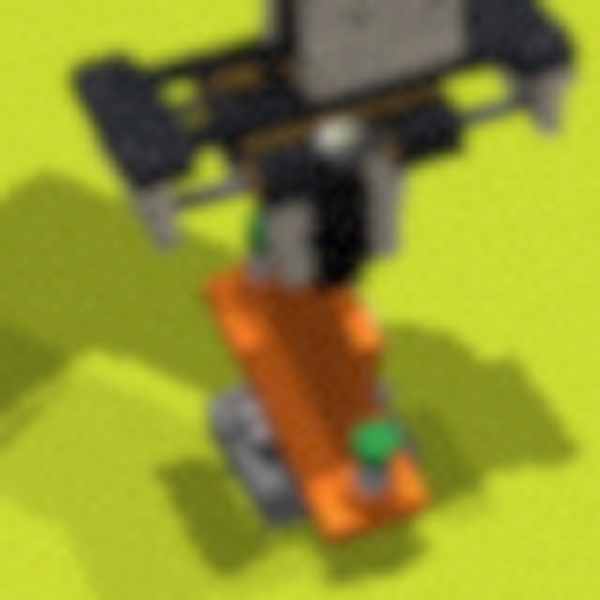

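Run:
```python
from h import *
from scipy.spatial.transform import Rotation as Ro
c=np.array((.5368,.122,.0903)); U=np.array([190+207.5/7.5-.5,110+287/7.5-.5]); print(U)
for th in(.14,.18,.2,.22,.26):
    R=Ro.from_euler("ZYX",[np.radians(5),0,th]); print(th,[ (proj("side",c+R.apply(np.array(g)/1000))).round(1).tolist() for g in((-25,137,-45),(-6,110,53),(-6,14,53))])
print([(190+u/7.5-.5,110+v/7.5-.5) for u,v in((380,345),)])
```

```text
[217.16666667 147.76666667]
0.14 [[217.6, 150.2], [225.4, 135.0], [236.8, 155.5]]
0.18 [[217.4, 148.9], [225.7, 134.5], [237.1, 155.9]]
0.2 [[217.3, 148.2], [225.8, 134.3], [237.2, 156.1]]
0.22 [[217.2, 147.6], [226.0, 134.1], [237.3, 156.3]]
0.26 [[217.1, 146.3], [226.2, 133.8], [237.6, 156.7]]
[(240.16666666666666, 155.5)]
```

Three checks put the tilt at about 0.19–0.215, against a mark of about 0.22. I let it settle, check again and hand in.

Request:
jog_arm --deltas '[[[-1,0,0,-0.02,0],[-1,0,0,0,0],[-1,0,0,0,0],[-1,0,0,0,0],[-1,0,0,0,0],[-1,0,0,0,0],[-1,0,0,0,0],[-1,0,0,0,0]]]'

```text
time_s: 17.18
tcp_pos: [0.5341, 0.164, 0.18]
eef_rot: [-179.9, 0.0, -84.3]
contact_force: [-3.6, -1.6, 7.2]
gripper_width: 0.0221
gripper_force: 14.0
```

Request:
jog_arm --deltas '[[[-1,0,0,0,0],[-1,0,0,0,0],[-1,0,0,0,0],[-1,0,0,0,0],[-1,0,0,0,0],[-1,0,0,0,0],[-1,0,0,0,0],[-1,0,0,0,0]]]'

```text
time_s: 18.18
tcp_pos: [0.5341, 0.164, 0.1801]
eef_rot: [-179.9, 0.0, -84.3]
contact_force: [-2.3, -1.4, 8.4]
gripper_width: 0.0223
gripper_force: 14.0
```

```bash
python3 -c "
from h import *
cap()"
```

```text
cap [0.5369 0.1221 0.0897] err 0.0019 pix [array([240. , 168.5]), array([215.5, 208.6])] rel y,z -41.9 -90.3 ang 0.435 tcp [0.5341 0.164  0.18  ] F [-3.3 -0.8  6. ] M [-0.27  1.39  0.1 ] t 18.275
```

It is steady, with tilt about 0.217 and a contact force of about 10 N.

```bash
python3 -c "
from plant import r
print(r.close_job())"
```

```text
the job is handed in; nothing more can be done
None
```

I handed the job in with the orange holder held on the ridge at a tilt of about 0.217 rad, against a blue mark I measured at about 0.22 rad (±0.02), and the foot pressing with roughly 10 N; the dial faced away from both cameras there, so the tilt comes from the holder's caps and foot rather than the pointer, and no verdict came back.

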